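# Tighten the hold-down on the loaded board

## Task

Two identical hold-down jigs are screwed to the bench, and a small pale board lies in one of them. Turn the red knob of that jig clockwise until it stops tight, so that the board is held, then let go. Leave the knob of the empty jig alone and the board where it lies.

Things in the scene. Friction and masses are not known exactly. Their poses are not given: they have to be found in the camera images.
- board_knob (a point): Centre of the red round knob (upright, 40 mm diameter, 26 mm high) of the jig with the board; grip it across from above at any yaw. 93 mm above the bench when tight, up to 97 slack; nothing is higher. Below it is the jig's aluminium bar, 140 x 26 mm, top 64 mm above the bench: keep fingertips above that. z up; the white line on top points along -x, and lies along the bar when tight.
- board_screw (a joint): Angle of that knob (rad): 0 slackest, grows clockwise seen from above, hard stop at 1.40 = tight, rubber pad on the board. Starts at 0 to 0.45, so one grasp and a turn of 54 to 80 degrees do it. Sinks 3 mm per rad. Friction 0.12 N m, stays where left; 25 N of grip turns it, and past the stop the fingers merely slip.
- spare_screw: The same red knob on the empty jig, same make and size (each jig: green-painted base 156 x 130 x 15 mm, steel posts, aluminium bar). Origin on the screw axis at mid-height of the knob, z up. To be left alone.
- board: Small pale wooden board, 75 x 100 x 22 mm, lying loose on the green-painted base under the aluminium bar and the screw's pad, its long side (y) across the bar. Origin at the centre of its underside, 15 mm above the bench; z up.

How it is judged:
By the outcome, as a careful person would: the job done as asked, in the order asked, and still so for the second after the job is handed in, with the robot touching nothing.
It also fails if it takes over 35 s, if anything falls off the work surface, if the arm or the gripper's body presses on something with over 40 N, if the wrist force passes 120 N, or if a joint passes its speed limit or range.

## Robot

A 6-joint arm with a two-finger parallel gripper is mounted at the origin on a cart in front of the work surface, level with it; the furniture and walls round the work are solid. World frame = base frame: x ahead of the robot, y to its left, z up, the work surface at z = 0. Lengths are in m, angles in degrees, forces in N, time in s.
With the tool pointing down it reaches from about 0.35 to 0.875 m from the base axis. Payload 4.2 kg.
Tool frame: the origin (TCP) lies midway between the tips of the shut fingers; the grasp point (between the pads) lies 19 mm behind it; z points along the fingers, y is the line along which they close (so a half turn about z gives the same grasp; the last joint's range is limited). The gripper opens to 87 mm and grips with 3 to 60 N. Pads are 19 mm wide; open, the fingers measure 117 mm over their backs; the gripper's body (75 mm by 190 mm) begins 51 mm behind the grasp point.
Start: joints at [87.009, 22.042, 0.453, 0, -68.411, -14.817], TCP at [0.191, 0.595, 0.223] pointing down, gripper open.
Joint ranges: [-179.83, 179.83], [-69.29, 118.12], [-61.27, 80.66], [-181.25, 117.63], [-171.15, -9.14], [-177.46, 177.46]. Speed limits (degrees/s): [159.86, 159.86, 180, 180, 180, 180].

## Interface

Orientations are given as a 3x3 rotation matrix whose columns are the frame's x, y, z axes.
In Python, from station import sense, capture, finish_job, silhouettes, landmark_of gives the robot as it stands.
- The arm moves only by the tool step_arm, never from a script. Its arguments are lists of equal length, an entry for each row: "linear": the shift along the tool's x, y, z in mm, a list of three; "delta_rot": the turn, a rotation vector about the tool's x, y, z in rad, a list of three; "grip": the finger opening in mm, from 0 to 87. A call has 1 to 10 rows; each row shifts and turns the commanded pose from where the row before left it, along the tool's axes as they then stand; what a row does not reach is not made up. A row lasts 1/8 s, in which the tool goes at most 62.5 mm and 10.7 degrees, less where a joint would pass 70% of its speed; a pose out of reach is approached as far as the arm can. A call with a gripper value outside its range is refused whole. The fingers move at their own pace and stop on an object; the grip force is fixed at half the most. Time passes only in rows, so rows that do not move let the fingers close. It gives the time, the measured TCP pose, the force, the opening and the grip force at its end, in the units of the state.
- sense(): the state, without advancing time (a new reading comes with each control period).
- capture(name): name is "scene" or "top"; returns a dict with "img" (384x512x3 uint8, red, green, blue), "fx", "fy", "cx", "cy" (pixels), "k1" (the pictures are not rectified: a ray, as slopes to the right and down, at radius r is drawn at 1 + k1 r^2 times it, then the intrinsics apply), "world_to_cam" (4x4, takes a point from world to camera coordinates). Camera axes: x right, y up, looking along -z (the intrinsics and any distortion apply to the point x, -y, -z); pixel columns grow to the right and rows downward; lengths in m; the calibration is good to about 2 mm. A picture is of the moment at which its call begins. There is no depth.
- finish_job(): hands the job in; it is judged then, once.
Trained networks look in the newest picture that a camera, given by its name, has taken for a name from the list of things; names that differ only in an ending like _2 or _b are one class to them, and where a whole thing is asked for, a point or a joint stands for the part that bears it (a point fixed in the world has none). Each returns a list of dicts, best first, with "score" (0 to 1); they miss things now and then, are a little off and sometimes report something else, mostly with a low value. They report only what shows in the picture. A call takes as long as a camera call.
- silhouettes(camera, label): "mask" (384x512 bool, what is visible of it) and "point" ([column, row] in pixels, amid what is visible of it).
- landmark_of(camera, label): "point" ([column, row] in pixels: a listed point, or the origin of a listed thing).
The state is a dict: "time_s": time; "joints": joint angles; "joint_velocities": joint speeds; "effort": joint torques, N m; "tcp_pos": TCP position; "ee_rot": TCP orientation; "wrist_force": force on the tool from outside, world axes, zero at the start; "moment": the same for the moment, N m; "gripper_width": opening from 0.0 (shut) to 1.0 (fully open); "gripper_force": force on a finger pad.
Only numpy, scipy, OpenCV 4.12 (cv2) and the standard library are available. Lean on these libraries where they do the work, as an engineer would, in place of code of your own. Each camera call takes 0.05 s, during which the arm holds its last target. There are 200 camera calls.

## Working session

There is one attempt and no reset: what is moved stays moved. The work goes in short steps, Python scripts to look and compute and a tool call to move; the robot and the scene stay as the last step left them, time stands still between calls to the robot, and variables do not carry over. Pictures are saved under pics/ and viewed, at most 10 in all, crops included, and the job is handed in when it is done.

Besides the shell and the picture viewer there is one more tool, called after ">>>" in YAML: its name, and indented under it one key for each argument. step_arm: Moves the arm, as the interface text tells. Its arguments: {"type":"object","properties":{"linear":{"type":"array"},"delta_rot":{"type":"array"},"grip":{"type":"array"}},"required":["linear","delta_rot","grip"]}

```bash
mkdir -p pics; cat > h.py <<'E'
import numpy as np, cv2
from station import sense, capture, finish_job, silhouettes, landmark_of
def ray(c,p):
    d=np.array([(p[0]-c["cx"])/c["fx"],(p[1]-c["cy"])/c["fy"]]); u=d.copy()
    for _ in range(30): u=d/(1+c["k1"]*(u@u))
    T=np.array(c["world_to_cam"]); R=T[:3,:3]; o=-R.T@T[:3,3]
    return o, R.T@np.array([u[0],-u[1],-1])
def atz(c,p,z):
    o,d=ray(c,p); return o+d*(z-o[2])/d[2]
def proj(c,P):
    T=np.array(c["world_to_cam"]); q=T[:3,:3]@P+T[:3,3]; u=np.array([q[0],-q[1]])/-q[2]
    u=u*(1+c["k1"]*(u@u)); return u*[c["fx"],c["fy"]]+[c["cx"],c["cy"]]
def tri(cs,ps):
    A=0;b=0
    for c,p in zip(cs,ps):
        o,d=ray(c,p); d/=np.linalg.norm(d); M=np.eye(3)-np.outer(d,d); A=A+M; b=b+M@o
    return np.linalg.solve(A,b)
E
python3 - <<'E'
from h import *
ims=[]
for n in ["scene","top"]:
    c=capture(n); ims.append(c["img"])
    T=np.array(c["world_to_cam"]); print(n,-T[:3,:3].T@T[:3,3])
    for l,z in [("board_knob",.095),("spare_screw",.082),("board",.015)]:
        for f in (landmark_of,silhouettes):
            for r in f(n,l)[:3]: print(l,f.__name__,round(r["score"],2),np.round(r["point"]),atz(c,r["point"],z).round(3), r["mask"].sum() if "mask" in r else "")
    cv2.imwrite(f"pics/{n}0.png",cv2.resize(c["img"][:,:,::-1],(768,576)))
s=sense();print(s)
E
```

```text
scene [ 0.17953163 -0.45688397  0.79640406]
board_knob call 0.82 [323. 236.] [ 0.527 -0.188  0.095] 
board_knob call 0.8 [326. 235.] [ 0.534 -0.187  0.095] 366
spare_screw call 0.56 [209. 127.] [0.496 0.228 0.082] 
spare_screw call 0.57 [209. 129.] [0.493 0.224 0.082] 253
board call 0.93 [322. 257.] [ 0.533 -0.196  0.015] 
board call 0.82 [324. 260.] [ 0.529 -0.204  0.015] 1099
top [ 0.40415741 -0.00456334  1.02748301]
board_knob call 0.84 [350. 188.] [ 0.526 -0.188  0.095] 
board_knob call 0.7 [352. 188.] [ 0.525 -0.191  0.095] 287
spare_screw call 0.87 [166. 206.] [0.488 0.217 0.082] 
spare_screw call 0.55 [169. 206.] [0.487 0.211 0.082] 334
board call 0.89 [347. 190.] [ 0.532 -0.196  0.015] 
board call 0.58 [339. 190.] [ 0.531 -0.177  0.015] 893
{'time_s': 0.7, 'joints': array([ 8.70084276e+01,  2.20396202e+01,  4.52871389e-01, -2.08400647e-03,
       -6.84115945e+01, -1.48175762e+01]), 'joint_velocities': array([0.06066182, 0.05264761, 0.07725844, 0.16195804, 0.06147737,
       0.02031997]), 'effort': array([-9.51580441e-04, -3.90331256e+01,  1.87583256e+01,  4.22360033e+00,
        1.54549390e-02, -2.67672715e-05]), 'tcp_pos': array([0.1911045 , 0.59503708, 0.22256807]), 'ee_rot': array([[ 9.52076476e-01, -3.05860071e-01, -3.22661164e-05],
       [-3.05860070e-01, -9.52076476e-01,  3.06407932e-05],
       [-4.00916056e-05, -1.93034618e-05, -9.99999999e-01]]), 'wrist_force': array([ 0.22952607, -0.15947646, -1.05880387]), 'moment': array([-0.01444401, -0.00465658, -0.02956973]), 'gripper_force': 0.0, 'gripper_width': 1.0025968747094434}
```

View pics/scene0.png

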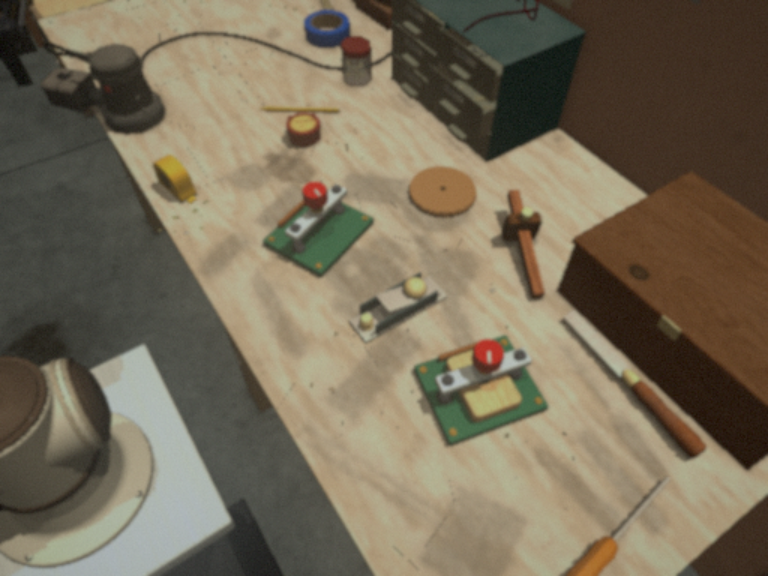

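View pics/top0.png

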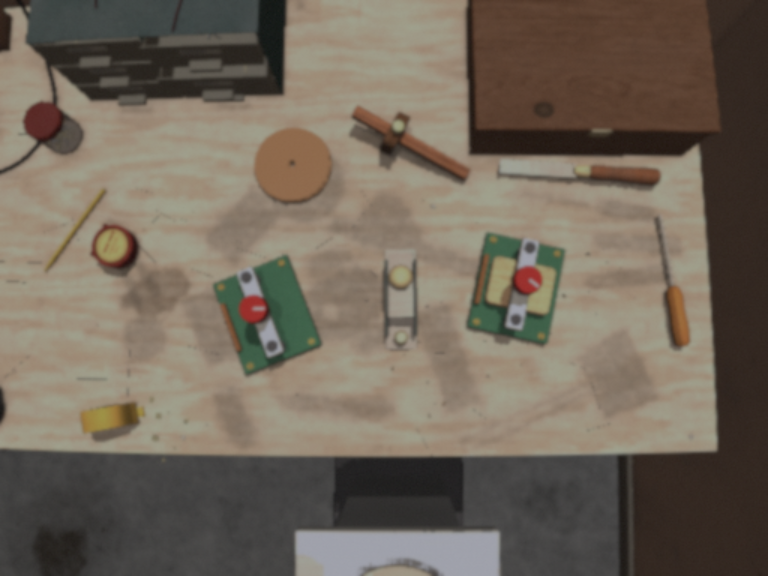

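The board jig is the right one: its knob is at about (528,281) in the enlarged top view and (488,355) in the scene view. The empty jig's knob is at (254,310) in the top view. Next I'll refine the knob centre, the white-line angle and the bar angle.

```bash
cat > m.py <<'E'
from h import *
def red(c,g,r=25):
    im=c["img"].astype(int); m=((im[...,0]>110)&(im[...,1]<80)&(im[...,2]<80)).astype(np.uint8)
    H,W=m.shape; yy,xx=np.mgrid[:H,:W]; m[(xx-g[0])**2+(yy-g[1])**2>r*r]=0
    k=max(cv2.findContours(m,0,1)[0],key=cv2.contourArea)
    return k.reshape(-1,2)
E
python3 - <<'E'
from m import *
cs=[];ps=[]
for n,g in [("scene",(325,236)),("top",(352,187))]:
    c=capture(n); k=red(c,g); h=cv2.convexHull(k).reshape(-1,2)
    e=cv2.fitEllipse(h.astype(np.float32)); print(n,e)
    # compare with model: hull of a cylinder's projection, fit x,y
    from scipy.optimize import least_squares
    a=np.linspace(0,2*np.pi,60)
    hc=np.zeros(c["img"].shape[:2],np.uint8); cv2.fillPoly(hc,[h],1); M=cv2.moments(hc,True); t=np.array([M["m10"],M["m01"]])/M["m00"]
    def f(q):
        P=[proj(c,np.array([q[0]+.02*np.cos(b),q[1]+.02*np.sin(b),z])) for z in(.070,.096) for b in a]
        hh=cv2.convexHull(np.float32(P)); m=cv2.moments(hh); return np.array([m["m10"],m["m01"]])/m["m00"]-t
    s=least_squares(f,[.528,-.189],diff_step=1e-3); print(n,"axis",s.x.round(4),s.cost)
    cs.append(c)
    if n=="top":
        im=c["img"][160:216,324:380]
        cv2.imwrite("pics/crop.png",cv2.resize(im[:,:,::-1],(560,560),interpolation=cv2.INTER_CUBIC))
E
```

```text
scene ((325.38555908203125, 234.5249481201172), (16.307680130004883, 20.92339515686035), 108.22592163085938)
scene axis [ 0.5389 -0.1822] 3.914979663590829e-12
top ((351.65350341796875, 186.1194305419922), (16.697656631469727, 17.333730697631836), 142.9971923828125)
top axis [ 0.5312 -0.1933] 2.6238804157706715e-13
```

View pics/crop.png

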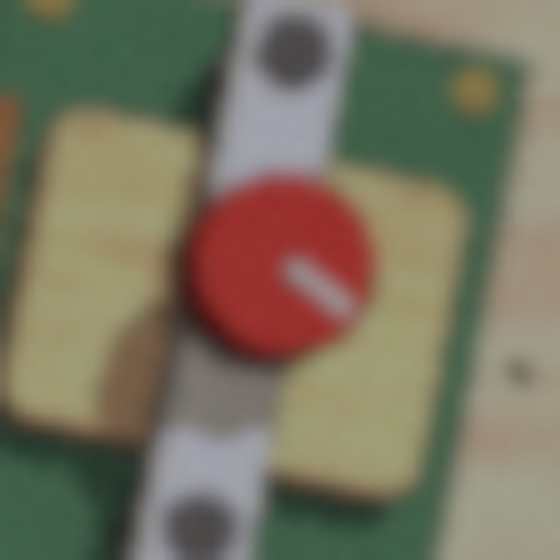

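>>> step_arm:
  linear:
    - [10,0,0]
    - [60,0,0]
    - [60,0,0]
    - [60,0,0]
    - [60,0,0]
    - [60,0,0]
    - [60,0,0]
    - [60,0,0]
    - [60,0,0]
    - [0,0,0]
  delta_rot:
    - [0,0,0]
    - [0,0,0]
    - [0,0,0]
    - [0,0,0]
    - [0,0,0]
    - [0,0,0]
    - [0,0,0]
    - [0,0,0]
    - [0,0,0]
    - [0,0,0]
  grip: [60,60,60,60,60,60,60,60,60,60]

```text
time_s: 2.05
tcp_pos: [0.6617, 0.4414, 0.2195]
ee_rot: [[0.95, -0.312, -0.002], [-0.312, -0.95, -0.002], [-0.001, 0.003, -1.0]]
wrist_force: [-0.6, 0.6, -1.3]
gripper_width: 0.691
gripper_force: 0.0
```

The crop shows the white line running from (285,262) to (348,308), about 36° below right. The bar bolts at (295,50) and (203,520) put the bar at about 101°, so the knob needs about 65° clockwise. I'll move to hover now.

>>> step_arm:
  linear:
    - [5,30,0]
    - [7,60,0]
    - [7,60,0]
    - [7,60,0]
    - [7,60,0]
    - [7,60,0]
    - [7,60,0]
    - [7,60,0]
    - [7,60,0]
    - [7,60,0]
  delta_rot:
    - [0,0,0]
    - [0,0,0]
    - [0,0,0]
    - [0,0,0]
    - [0,0,0]
    - [0,0,0]
    - [0,0,0]
    - [0,0,0]
    - [0,0,0]
    - [0,0,0]
  grip: [64,64,64,64,64,64,64,64,64,64]

```text
time_s: 3.3
tcp_pos: [0.547, -0.1197, 0.2232]
ee_rot: [[0.952, -0.305, 0.001], [-0.305, -0.952, 0.0], [0.001, -0.0, -1.0]]
wrist_force: [1.1, -0.8, -0.1]
gripper_width: 0.736
gripper_force: 0.0
```

```bash
python3 - <<'E'
from m import *
c=capture("top"); print(atz(c,(324+24.9,160+28.5),.064), atz(c,(324+28.0,160+26.7),.096), sense()["joints"].round(1))
c=capture("scene"); 
cv2.imwrite("pics/sc.png",cv2.resize(c["img"][195:275,275:375,::-1],(750,600),interpolation=cv2.INTER_CUBIC))
for P in ([.531,-.193,.0955],[.526,-.188,.0955]): print((proj(c,np.array(P))-[275,195])*7.5)
E
```

```text
[ 0.528434   -0.19105489  0.064     ] [ 0.52824259 -0.19178008  0.096     ] [  3.7  15.6  -8.9   0.1 -65.5  68.2]
[386.01780627 316.92952307]
[359.7480195  312.35212606]
```

View pics/sc.png

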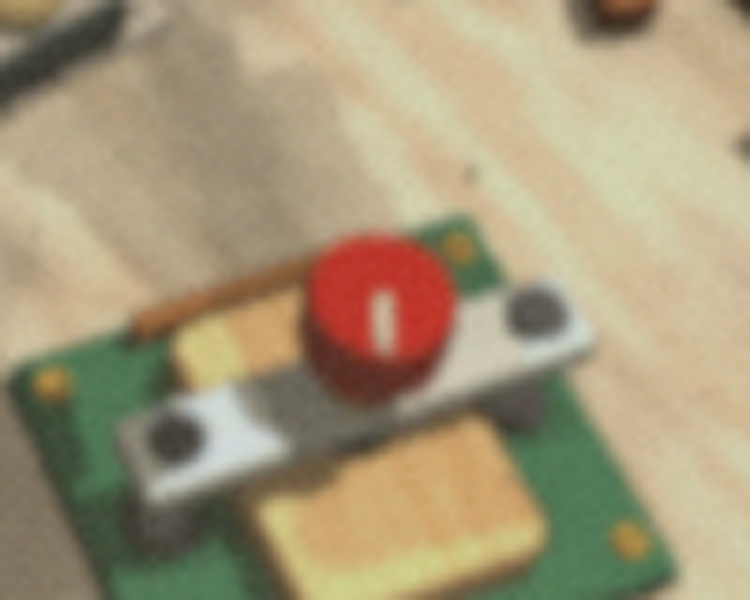

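The scene crop puts the knob top at (381,296) with the bolts at (175,437) and (538,313). That agrees with an axis near (0.529, -0.191).

>>> step_arm:
  linear:
    - [2,36,0]
    - [3,36,0]
    - [0,0,10]
    - [0,0,15]
    - [0,0,15]
    - [0,0,15]
    - [0,0,15]
    - [0,0,0]
  delta_rot:
    - [0,0,0]
    - [0,0,0]
    - [0,0,-0.155]
    - [0,0,-0.155]
    - [0,0,-0.155]
    - [0,0,-0.155]
    - [0,0,-0.155]
    - [0,0,0]
  grip: [64,64,64,64,64,64,64,64]

```text
time_s: 4.4
tcp_pos: [0.5299, -0.1875, 0.1517]
ee_rot: [[0.895, 0.447, -0.002], [0.447, -0.895, 0.0], [-0.002, -0.001, -1.0]]
wrist_force: [0.1, -0.5, 1.0]
gripper_width: 0.739
gripper_force: 0.0
```

```bash
python3 - <<'E'
from m import *
cs=[capture("scene"),capture("top")]; p=[(275+381/7.5,195+296/7.5),(352,186.7)]
print(tri(cs,p), atz(cs[0],p[0],.096)); s=sense(); print(s["tcp_pos"].round(4),s["ee_rot"].round(3),s["joints"].round(1))
c=cs[0]; cv2.imwrite("pics/sc2.png",cv2.resize(c["img"][135:285,235:435,::-1],(800,600),interpolation=cv2.INTER_CUBIC))
t=s["tcp_pos"]; y=s["ee_rot"][:,1]
for k in (-.032,.032): print("tip px",(proj(c,t+k*y)-[235,135])*4)
E
```

```text
[ 0.52796774 -0.1905347   0.10545818] [ 0.53382986 -0.18740571  0.096     ]
[ 0.5311 -0.1879  0.1532] [[ 0.895  0.447  0.001]
 [ 0.447 -0.895 -0.   ]
 [ 0.001  0.001 -1.   ]] [ -3.   19.5 -14.1   0.  -56.3 119.5]
tip px [315.59760496 311.61608903]
tip px [439.27463858 367.9362962 ]
```

View pics/sc2.png

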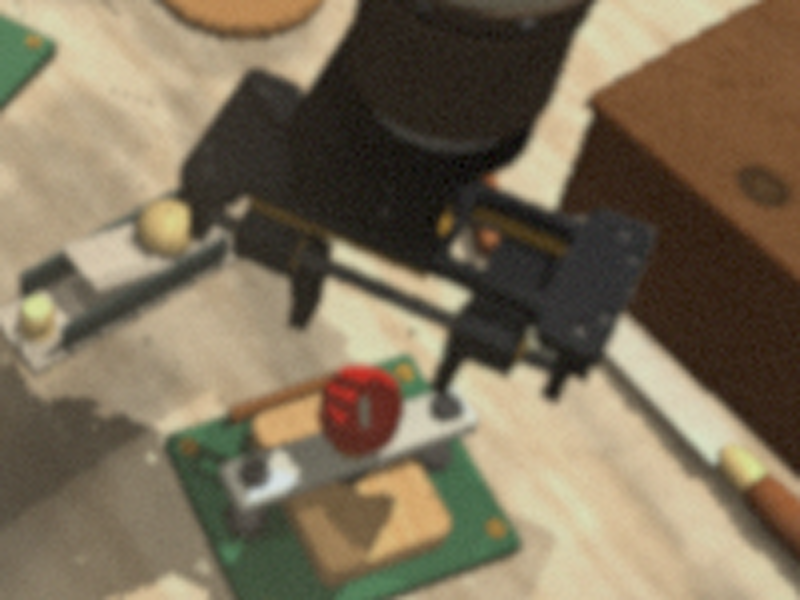

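The open fingers straddle the knob at (362,408), with tips at (298,325) and (440,390), and are clear of the bolts. I'll descend and close.

>>> step_arm:
  linear:
    - [-2,1,20]
    - [0,0,25]
    - [0,0,20]
    - [0,0,10]
    - [0,0,6]
    - [0,0,0]
  delta_rot:
    - [0,0,0]
    - [0,0,0]
    - [0,0,0]
    - [0,0,0]
    - [0,0,0]
    - [0,0,0]
  grip: [64,64,64,64,64,64]

```text
time_s: 5.25
tcp_pos: [0.5297, -0.1901, 0.0719]
ee_rot: [[0.894, 0.448, 0.001], [0.448, -0.894, -0.0], [0.0, 0.0, -1.0]]
wrist_force: [1.4, 1.0, 0.4]
gripper_width: 0.731
gripper_force: 0.0
```

>>> step_arm:
  linear:
    - [0,0,0]
    - [0,0,0]
    - [0,0,0]
    - [0,0,0]
  delta_rot:
    - [0,0,0]
    - [0,0,0]
    - [0,0,0]
    - [0,0,0]
  grip: [45,40,30,30]

```text
time_s: 5.75
tcp_pos: [0.5297, -0.1903, 0.0718]
ee_rot: [[0.894, 0.448, 0.001], [0.448, -0.894, -0.0], [0.0, 0.001, -1.0]]
wrist_force: [-0.1, -0.8, 0.5]
gripper_width: 0.448
gripper_force: 30.0
```

>>> step_arm:
  linear:
    - [0,0,0]
    - [0,0,0.4]
    - [0,0,0.4]
    - [0,0,0.4]
    - [0,0,0.4]
    - [0,0,0.4]
    - [0,0,0.4]
    - [0,0,0]
  delta_rot:
    - [0,0,0.1]
    - [0,0,0.16]
    - [0,0,0.16]
    - [0,0,0.16]
    - [0,0,0.16]
    - [0,0,0.16]
    - [0,0,0.1]
    - [0,0,0]
  grip: [30,30,30,30,30,30,30,30]

```text
time_s: 6.75
tcp_pos: [0.5296, -0.1906, 0.0689]
ee_rot: [[0.86, -0.51, 0.0], [-0.51, -0.86, -0.0], [0.0, 0.0, -1.0]]
wrist_force: [1.9, -3.4, -2.7]
gripper_width: 0.446
gripper_force: 29.9
```

```bash
python3 -c "
from h import *
s=sense();print(s['moment'],s['wrist_force'],s['joints'].round(1))"
```

```text
[-0.97952266 -0.35010231 -0.17573531] [ 1.90582299 -3.35118548 -2.72455455] [ -3.3  25.1 -19.6   0.  -45.3  62.6]
```

>>> step_arm:
  linear:
    - [0,0,0]
    - [0,0,0]
    - [0,0,0]
    - [0,0,0]
  delta_rot:
    - [0,0,0.08]
    - [0,0,0.08]
    - [0,0,0.08]
    - [0,0,0]
  grip: [30,30,30,30]

```text
time_s: 7.25
tcp_pos: [0.5288, -0.19, 0.0687]
ee_rot: [[0.716, -0.698, -0.002], [-0.698, -0.716, 0.0], [-0.001, 0.001, -1.0]]
wrist_force: [-0.3, -0.6, -2.9]
gripper_width: 0.45
gripper_force: 30.0
```

```bash
python3 -c "
from h import *
s=sense();print(s['moment'],s['wrist_force'],s['joints'].round(1))"
```

```text
[-0.31067697  0.05654298  0.48677894] [-0.30181308 -0.58916216 -2.93813543] [ -3.2  25.1 -19.7   0.  -45.3  49. ]
```

>>> step_arm:
  linear:
    - [0,0,0]
    - [0,0,0]
  delta_rot:
    - [0,0,0.08]
    - [0,0,0.06]
  grip: [30,30]

```text
time_s: 7.5
tcp_pos: [0.5289, -0.19, 0.0689]
ee_rot: [[0.611, -0.792, -0.001], [-0.792, -0.611, -0.0], [-0.001, 0.001, -1.0]]
wrist_force: [-0.4, -1.3, -1.9]
gripper_width: 0.448
gripper_force: 30.0
```

```bash
python3 -c "
from h import *
s=sense();print(s['moment'],s['wrist_force'],s['joints'].round(1))"
```

```text
[-0.18034306  0.09484816  0.82772761] [-0.36477022 -1.27385617 -1.87846991] [ -3.2  25.1 -19.6   0.  -45.3  40.9]
```

>>> step_arm:
  linear:
    - [0,0,0]
    - [0,0,0]
    - [0,0,0]
    - [0,0,-10]
    - [0,0,-30]
    - [0,0,-40]
    - [0,0,-40]
    - [-40,0,-20]
    - [-60,0,0]
    - [-60,0,0]
  delta_rot:
    - [0,0,0]
    - [0,0,0]
    - [0,0,0]
    - [0,0,0]
    - [0,0,0]
    - [0,0,0]
    - [0,0,0]
    - [0,0,0]
    - [0,0,0]
    - [0,0,0]
  grip: [58,58,58,58,58,58,58,58,58,58]

```text
time_s: 8.75
tcp_pos: [0.4312, -0.0623, 0.2101]
ee_rot: [[0.608, -0.794, 0.002], [-0.794, -0.608, 0.001], [0.001, -0.002, -1.0]]
wrist_force: [0.5, 1.7, 0.3]
gripper_width: 0.665
gripper_force: 0.0
```

```bash
python3 - <<'E'
from h import *
c=capture("top"); s=capture("scene")
a=cv2.resize(c["img"][155:225,315:385,::-1],(400,400),interpolation=cv2.INTER_CUBIC)
b=cv2.resize(s["img"][195:275,285:365,::-1],(400,400),interpolation=cv2.INTER_CUBIC)
cv2.imwrite("pics/end.png",np.hstack([a,b])); q=sense(); print(q["tcp_pos"],q["gripper_width"],q["time_s"])
E
```

```text
[ 0.42872206 -0.06075087  0.2101196 ] 0.6654604310378351 8.85
```

View pics/end.png

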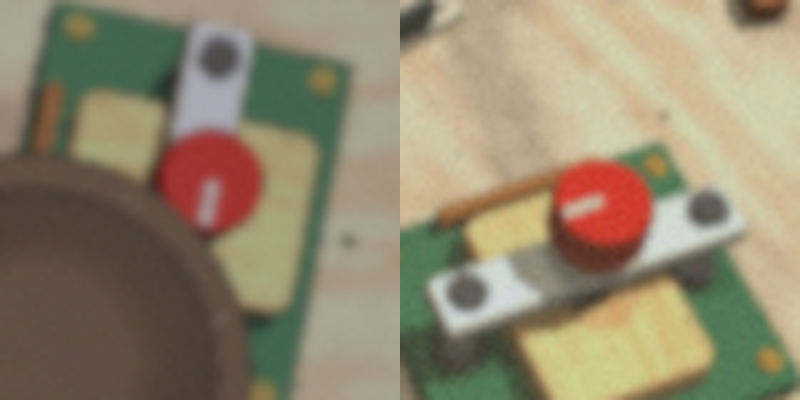

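The white line is now parallel to the bar: in the scene crop it runs from (603,200) to (563,213), against bolts at (708,208) and (467,293). The moment rose to 0.83 N m, well above the 0.12 N m friction, so the knob is at the stop. The board hasn't moved and the gripper is clear.

```bash
python3 -c "
from station import finish_job
print(finish_job())"
```

```text
the job is handed in; nothing more can be done
None
```

I turned the knob of the jig holding the board clockwise to its hard stop and released it, leaving the board and the empty jig's knob untouched, then handed the job in at about 9 s.

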